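# Vortex two capped sample tubes

### The arm

A 7-joint arm with a two-finger parallel gripper is mounted at the origin on the work surface. World frame = base frame: x ahead of the robot, y to its left, z up, the work surface at z = 0. Lengths are in m, angles in rad, forces in N, time in s.
With the tool pointing down it reaches from about 0.4 to 0.85 m from the base axis. Payload 4.5 kg.
Tool frame: the origin (TCP) lies midway between the tips of the shut fingers; the grasp point (between the pads) lies 19 mm behind it; z points along the fingers, y is the line along which they close (so a half turn about z gives the same grasp; the last joint's range is limited). The gripper opens to 85 mm and grips with 20 to 120 N. Pads are 22 mm wide; open, the fingers measure 114 mm over their backs; the gripper's body (76 mm by 85 mm) begins 54 mm behind the grasp point. The pads swing forward as they close: fully open they stand 13 mm farther back than shut.
Start: joints at [-1.266, 0.689, -0.195, 1.565, 0.157, 0.902, -0.215], TCP at [0.167, 0.602, 0.231] pointing down, gripper open.
Joint ranges: [-3.01, 3.01], [-0.46, 2.08], [-1.47, 1.51], [0.13, 2.56], [-1, 4.14], [0.04, 2.09], [-2.66, 2.66]. Speed limits (rad/s): [2.57, 2.57, 3.14, 3.14, 3.14, 3.14, 3.14].

### API

Orientations are given as a unit quaternion [x, y, z, w].
In Python, from plant import r, let_go, clamp, inverse_kinematics, camera, ticket gives the robot as it stands. Calls block until the motion is done:
- r.goto(position, orientation): joint-space move of the TCP to a pose.
- r.move_l(position, speed=0.15, orientation=None, contact_N=None): straight line of the TCP; orientation=None keeps the orientation; speed is the mean speed in m/s. With contact_N (N) it stops when the force on the tool has changed by that much, and returns True; else False.
- r.movej(angles): joint-space move.
- let_go() and clamp(): open the fingers fully, or close them until they stop; the grip force is fixed at half the most.
- r.dwell(seconds).
- inverse_kinematics(position, orientation): joint angles nearest the present ones, or None.
- r.get_obs(): the state.
- camera(name): name is "side" or "top"; returns a dict with "img" (400x640x3 uint8, red, green, blue), "depth" (400x640 float32, m along the optical axis (not along the pixel's ray), 0 where there is no reading), "intrinsics" (3x3 intrinsics, pixels), "rvec" (rotation vector, rad) and "tvec" (3), from world to camera coordinates, as OpenCV has them. Camera axes: x right, y down, z forward; pixel columns grow to the right and rows downward; lengths in m; the calibration is good to about 2 mm. A picture is of the moment at which its call begins.
A pose or a line that the arm cannot do raises r.IKError and nothing moves.
- ticket.finish_job(): hands the job in; it is judged then, once.
The state is a dict: "time_s": time; "qpos": joint angles; "qvel": joint speeds; "joint_torque": joint torques, N m; "ee_pos": TCP position; "ee_rot": TCP orientation; "ft_force": force on the tool from outside, world axes, zero at the start; "moment": the same for the moment, N m; "width": finger opening in m; "gripper_force": force on a finger pad.
Only numpy, scipy, OpenCV 4.12 (cv2) and the standard library are available. Lean on these libraries where they do the work, as an engineer would, in place of code of your own. Each camera call takes 0.05 s, during which the arm holds its last target. There are 200 camera calls.

### The job

Mix the two capped sample tubes on the vortex mixer, one at a time and in either order: hold the tube and press it straight down in the mixer's sprung rubber cup until the cup is fully depressed, keep it down for at least a second, then stand that tube in the steel tray and let go before you mix the other. Keep the tubes upright, set them down gently, and leave the open empty tube and all other things, also the bottle in the tray, where they are.

Things in the scene. Friction and masses are not known exactly. Their poses are not given: they have to be found in the camera images.
- tube_tall: Capped sample tube, 50 ml, free-standing, matt whitish plastic, plain cylinder 29 mm in diameter, flat underside, with a flush, ribbed black screw cap of the same diameter from 100 to 116 mm height (total height 116 mm). About 65 g. To be mixed. It starts upright on the bench. Origin: centre of its underside; z up along its axis.
- tube_short: Capped sample tube, 30 ml, same materials, plain cylinder 28 mm in diameter, flat underside, with a flush, ribbed black screw cap of the same diameter from 70 to 86 mm height (total height 86 mm). About 45 g. To be mixed. It starts upright on the bench. Origin: centre of its underside; z up along its axis.
- tube_open: Empty tube without a cap, open at the top, same plastic, 29 mm in diameter and 104 mm high. It stands on the bench among the others and is to be left alone. Origin: centre of its underside; z up along its axis.
- mixer: Vortex mixer, fixed to the bench; grey housing 160 mm deep (its x), 127 mm wide (its y): a foot 70 mm high and, on its rear part (x from -28 to 77 mm), a block up to 122 mm high; knob and rocker on the sloping front, which faces its -x. The rubber cup stands on top. Origin: centre of its underside. It needs no switching on: it is set to run on touch.
- bench (a point): Middle of the bench's work area, on its surface. Fixed equipment lines its edges: at the back, beyond world x = 0.75 m, a teal hotplate 88 mm high, a wash bottle 195 mm high and (y 0.40 to 0.52 m) a retort stand 576 mm high; left, beyond y = 0.46 m, a power supply 121 mm high; right, beyond y = -0.5 m, conical flasks 138 mm and a pipette stand 410 mm high.
- head (a joint): How far the mixer's cup is pressed down, m: 0 up, 0.008 fully depressed at a hard stop. Straight down along z. The spring pushes back with about 4 N when the cup begins to move and about 11 N fully down; it returns when let go.
- cup (a point): Centre of the flat floor inside the mixer's black rubber cup, on its axis, 152 mm above the bench with the cup up. The floor is 38 mm across; the wall rises 16 mm above the floor, flares to 48 mm inside the rim, and is 58 mm in outer diameter there. It moves down with the cup.
- tray_floor (a point): Centre of the floor of the stainless-steel tray, 4 mm above the bench. The tray is fixed, 210 mm along its x, 150 mm along its y outside, 16 mm high in all, walls 4 mm thick (inside 202 x 142 mm). Axes along its sides, z up.
- amber: Amber glass bottle with a flat stopper, 46 mm in diameter, 90 mm high in all, standing in the tray; stays there. Origin: centre of its underside; z up along its axis.
- beaker_large: Glass beaker, 70 mm in diameter, 92 mm high, stays. Origin: centre of its underside; z up along its axis.
- beaker_small: Glass beaker, 49 mm in diameter, 58 mm high, stays. Origin: centre of its underside; z up along its axis.
- flask: Conical glass flask, base 64 mm in diameter, neck 25 mm in diameter from 75 mm height up, rim 30 mm, 105 mm high, stays. Origin: centre of its underside; z up along its axis.
- cylinder: Glass measuring cylinder, foot 54 mm in diameter and 10 mm thick, tube 29 mm in diameter (34 mm at the rim), 190 mm high, stays. Origin: centre of its underside; z up along its axis.
- spot_plate: White ceramic spot plate with six wells, 92 x 62 x 12 mm (x, y, z), lying on the bench, stays. Origin: centre of its underside.
- pipettor: Pipette controller with black grip and white nose, lying on the bench, 180 mm along its x (from -90 to +90 mm), 38 mm wide, 40 mm high, stays. Origin: centre of its underside.
Mind the look-alikes: they are no part of the job. Leave any red look-alike of the tube_tall alone. Leave any purple look-alike of the tube_short alone.

How it is judged:
By the outcome, as a careful person would: the job done as asked, in the order asked, and still so for the second after the job is handed in, with the robot touching nothing.
It also fails if it takes over 72 s, if anything falls off the work surface, if the arm or the gripper's body presses on something with over 40 N, if the wrist force passes 120 N, or if a joint passes its speed limit or range.

## Working session

There is one attempt and no reset: what is moved stays moved. The work goes in short steps, each a Python script; the robot and the scene stay as the last script left them, time stands still between calls to the robot, and variables do not carry over. Pictures are saved under pics/ and viewed, at most 10 in all, crops included, and the job is handed in when it is done.

```bash
mkdir -p pics; ls; python3 - <<'E'
from plant import r,camera
import cv2,numpy as np
for n in("top","side"):
    c=camera(n); cv2.imwrite(f"pics/{n}0.png",c["img"][:,:,::-1]); np.savez(f"{n}0.npz",**c)
    R=cv2.Rodrigues(np.array(c["rvec"]))[0]; print(n,-R.T@np.array(c["tvec"]).ravel(),R.round(2).tolist(),c["intrinsics"])
print(r.get_obs())
E
```

```text
pics
top [ 0.40142497 -0.03561642  0.98974994] [[-0.02, -1.0, -0.01], [-0.99, 0.02, -0.15], [0.15, 0.0, -0.99]] [[384.31564611   0.         310.83043184]
 [  0.         384.31564611 202.3177867 ]
 [  0.           0.           1.        ]]
side [ 0.37947841 -0.70760881  0.62654958] [[0.98, -0.19, 0.01], [-0.1, -0.6, -0.8], [0.16, 0.78, -0.61]] [[366.033767     0.         322.41079024]
 [  0.         366.033767   197.53595103]
 [  0.           0.           1.        ]]
{'time_s': 0.1, 'qpos': array([-1.26619442,  0.68991256, -0.1944988 ,  1.56623738,  0.1572966 ,
        0.90249512, -0.2151335 ]), 'qvel': array([-0.00048156, -0.00384192,  0.00106454, -0.00184533,  0.001526  ,
        0.00116466, -0.00011304]), 'joint_torque': array([-2.80631903e-03, -5.40606666e+01, -1.27173096e+00, -1.58987492e+01,
        9.24460619e-03,  4.42476085e-03,  7.92443338e-07]), 'ee_pos': array([0.16708812, 0.60164877, 0.23055664]), 'ee_rot': array([ 1.34975690e-01,  9.90848561e-01, -8.30364935e-04, -4.73690455e-05]), 'ft_force': array([-0.28437234, -0.41386215,  0.2697199 ]), 'moment': array([-0.01028015,  0.02758957, -0.00306113]), 'gripper_force': 0.0, 'width': 0.08589939952491679}
```

View pics/top0.png

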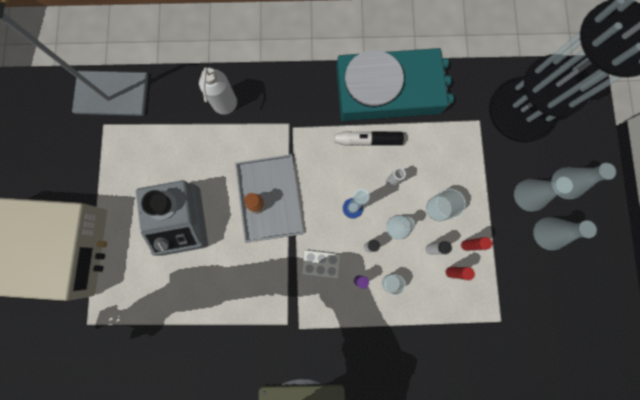

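View pics/side0.png

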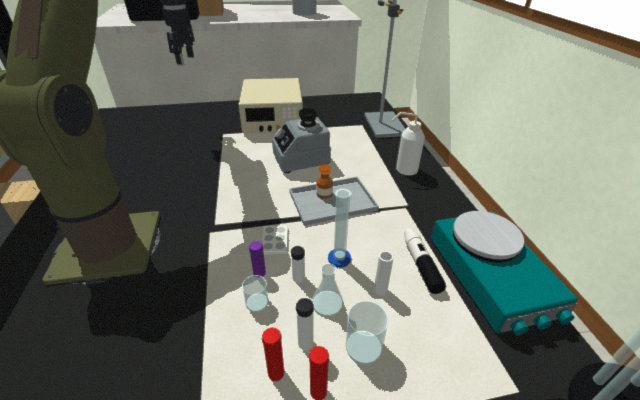

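The top view shows the tall cap near (445,248), the short cap near (374,245), the mixer cup near (157,203) and the tray around (270,198). The side view shows the same tubes at (305,308) and (298,253). I'll enlarge both areas.

```bash
python3 - <<'E'
import cv2
a=cv2.imread("pics/top0.png")
cv2.imwrite("pics/c1.png",cv2.resize(a[150:300,330:500],None,fx=4,fy=4,interpolation=cv2.INTER_CUBIC))
cv2.imwrite("pics/c2.png",cv2.resize(a[145:265,130:310],None,fx=4,fy=4,interpolation=cv2.INTER_CUBIC))
E
```

```text
(no output)
```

View pics/c1.png

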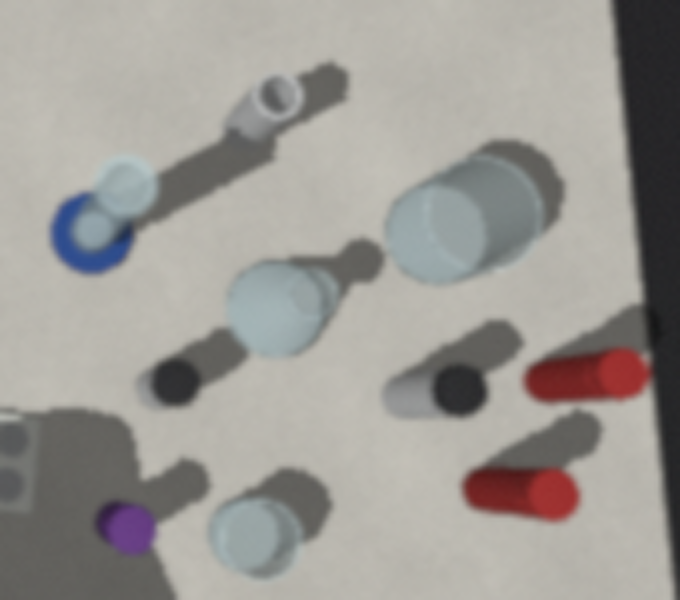

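View pics/c2.png

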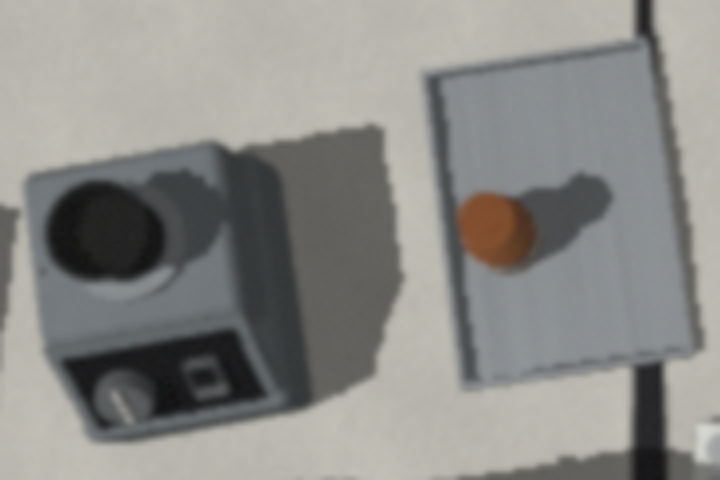

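Crop 1 (offset 330,150; x4) has the tall cap at (460,390), short cap (176,382), flask (275,308), red tubes (623,374) and (552,494), and purple (131,529). Crop 2 (offset 130,145; x4) has the cup rim at (106,230), tray corners (425,73), (645,40), (703,350), (465,388), and amber (495,230).

```bash
cat > h.py <<'E'
import numpy as np,cv2
def ray(c,u,v,z):
    R=cv2.Rodrigues(np.array(c["rvec"]))[0]; o=-R.T@np.array(c["tvec"]).ravel()
    d=R.T@np.linalg.inv(c["intrinsics"])@[u,v,1]
    return (o+d*(z-o[2])/d[2])[:2]
def proj(c,P):
    return cv2.projectPoints(np.array(P,float).reshape(-1,3),np.array(c["rvec"]),np.array(c["tvec"]),np.array(c["intrinsics"]),None)[0].reshape(-1,2)
E
python3 - <<'E'
from h import *
t=dict(np.load("top0.npz"));s=dict(np.load("side0.npz"))
A=(330,150);B=(130,145)
L=[("tall",A,460,390,.116),("short",A,176,382,.086),("red1",A,623,374,.116),("red2",A,552,494,.116),("flaskrim",A,315,292,.105),("flaskbase",A,272,308,0),("BLbase",A,436,236,0),("BLrim",A,485,212,.092),("BSbase",A,250,537,0),("BSrim",A,262,538,.058),("purple",A,131,529,.086),("cylfoot",A,92,232,.01),("cylrim",A,127,186,.19),("open",A,281,97,.104),
("cuprim",B,106,230,.168),("cupfloor",B,107,230,.152),("c1",B,425,73,.016),("c2",B,645,40,.016),("c3",B,703,350,.016),("c4",B,465,388,.016),("amber",B,495,230,.09)]
for n,o,x,y,z in L:
    p=ray(t,(x+.5)/4-.5+o[0],(y+.5)/4-.5+o[1],z); print(n,p.round(4),proj(s,[*p,z]).round(1).tolist(), np.hypot(*p).round(3))
# depth-based cap/top refinement from both cams
def cloud(c):
    v,u=np.mgrid[:400,:640]; d=c["depth"]; K=c["intrinsics"]
    P=np.stack([(u-K[0,2])/K[0,0]*d,(v-K[1,2])/K[1,1]*d,d],-1)
    R=cv2.Rodrigues(c["rvec"])[0]; return (P-c["tvec"].ravel())@R
for nm,c in(("top",t),("side",s)):
    W=cloud(c)
    for n,(x,y),z in (("tall",ray(t,444.6,247.1,.116),.116),("short",ray(t,373.6,245.1,.086),.086),("cup",ray(t,156.1,202.1,.168),.168)):
        m=(np.hypot(W[...,0]-x,W[...,1]-y)<.035)&(abs(W[...,2]-z)<.006)&(c["depth"]>0)
        q=W[m]; print(nm,n,m.sum(),q.mean(0).round(4),((q.max(0)+q.min(0))/2).round(4),np.ptp(q,0).round(3))
E
```

```text
tall [ 0.4257 -0.331 ] [[303.3, 303.2]] 0.539
short [ 0.4342 -0.1761] [[296.7, 249.5]] 0.469
red1 [ 0.433  -0.4233] [[317.3, 354.0]] 0.606
red2 [ 0.3673 -0.3782] [[270.2, 334.0]] 0.527
flaskrim [ 0.4836 -0.2553] [[328.2, 269.1]] 0.547
flaskbase [ 0.4836 -0.2532] [[326.8, 303.0]] 0.546
BLbase [ 0.5283 -0.3616] [[362.1, 347.9]] 0.64
BLrim [ 0.5302 -0.3611] [[367.5, 317.6]] 0.641
BSbase [ 0.3394 -0.2319] [[255.2, 304.8]] 0.411
BSrim [ 0.3424 -0.2275] [[253.7, 284.3]] 0.411
purple [ 0.3505 -0.1466] [[254.8, 244.5]] 0.38
cylfoot [ 0.5338 -0.138 ] [[338.5, 255.9]] 0.551
cylrim [ 0.5336 -0.1385] [[342.1, 193.2]] 0.551
open [ 0.5991 -0.242 ] [[384.8, 256.5]] 0.646
cuprim [0.5325 0.304 ] [[307.5, 111.8]] 0.613
cupfloor [0.5351 0.31  ] [[308.1, 115.9]] 0.618
c1 [0.6564 0.1627] [[356.4, 176.5]] 0.676
c2 [0.6757 0.019 ] [[377.2, 205.4]] 0.676
c3 [ 0.4726 -0.0157] [[304.3, 222.3]] 0.473
c4 [0.4514 0.135 ] [[289.0, 188.6]] 0.471
amber [0.5406 0.105 ] [[322.2, 169.5]] 0.551
top tall 140 [ 0.4251 -0.3315  0.1158] [ 0.4251 -0.3323  0.1157] [0.029 0.03  0.011]
top short 113 [ 0.4334 -0.1757  0.0859] [ 0.4334 -0.176   0.086 ] [0.026 0.026 0.007]
top cup 208 [0.5328 0.3119 0.1669] [0.5321 0.3097 0.1665] [0.055 0.056 0.009]
side tall 228 [ 0.4269 -0.3353  0.1152] [ 0.4272 -0.3335  0.1143] [0.029 0.028 0.008]
side short 129 [ 0.4352 -0.1797  0.085 ] [ 0.4356 -0.1783  0.0838] [0.028 0.026 0.007]
side cup 86 [0.5339 0.3076 0.1656] [0.5345 0.3083 0.1653] [0.055 0.057 0.006]
```

```bash
python3 - <<'E'
import cv2
a=cv2.imread("pics/side0.png")
b=cv2.resize(a[235:385,235:395],None,fx=4,fy=4,interpolation=cv2.INTER_CUBIC)
c=cv2.resize(a[100:160,270:350],(640,480),interpolation=cv2.INTER_CUBIC)
cv2.imwrite("pics/c3.png",b); cv2.imwrite("pics/c4.png",c)
E
```

```text
(no output)
```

View pics/c3.png

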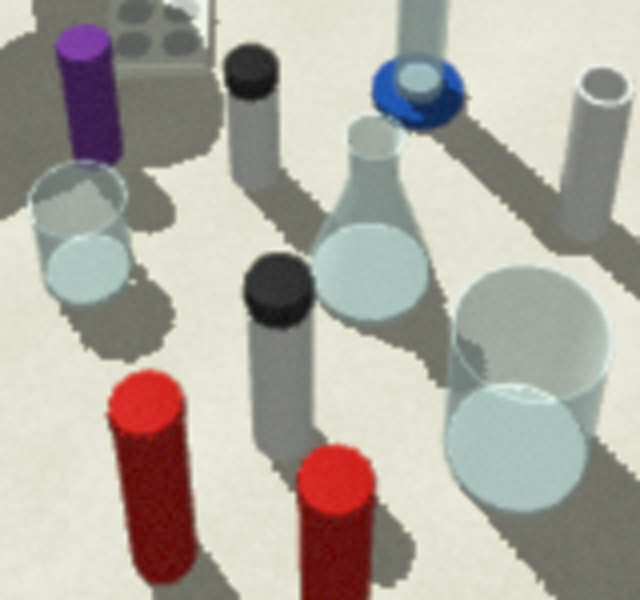

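View pics/c4.png

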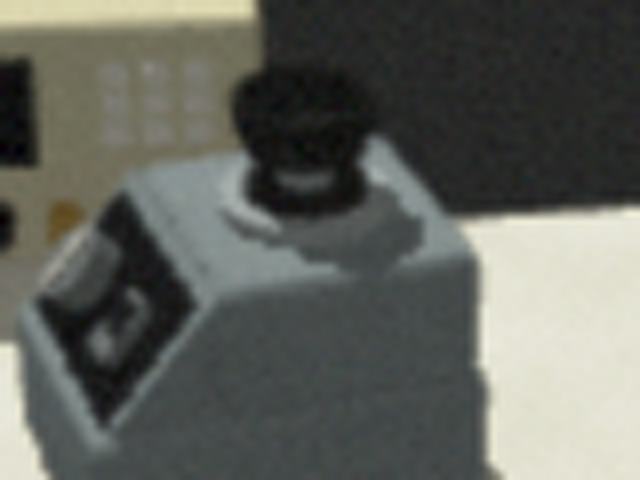

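The crop checks agree with the projections: in the side crop the tall cap sits at (280,283) and the short cap at (251,65), and the cup rim is at (305,98) in c4, which puts the cup at about (0.533, 0.3065). I take the tall tube first, closing along directions that clear its neighbours.

```bash
cat >> h.py <<'E'
from plant import r,let_go,clamp,inverse_kinematics,camera,ticket
from scipy.spatial.transform import Rotation as Ro
def q(deg):
    a=np.radians(deg); c,s=np.cos(a),np.sin(a)
    return Ro.from_matrix(np.array([[-s,c,0],[c,s,0],[0,0,-1.]]).T).as_quat()
CUP=np.array([.533,.3065])
T0=np.array([.564,.0753]); th=np.radians(7.8)
def tray(x,y): return T0+[x*np.cos(th)-y*np.sin(th),x*np.sin(th)+y*np.cos(th)]
def st(m):
    o=r.get_obs(); print(m,o["time_s"],o["ee_pos"].round(4),"F",o["ft_force"].round(1),"w",round(o["width"],4),round(o["gripper_force"],1),flush=True)
E
python3 - <<'E'
from h import *
print(r.get_obs()["ee_rot"],q(74.5),q(-105.5))
for n,p,z,As in(("tall",(.426,-.332),.056,(105,-75)),("short",(.4345,-.177),.033,(75,-105)),("cup",CUP,.2,(90,105,75,-90)),("trA",tray(.065,-.01),.06,(71,90,-109)),("trB",tray(-.055,-.04),.037,(158,-22,140,-40))):
    for a in As:
        for zz in(z,.3):
            j=inverse_kinematics(np.array([*p,zz]),q(a)); print(n,np.round(p,3),zz,a,None if j is None else np.round(j,2))
E
```

```text
[ 1.34975690e-01  9.90848561e-01 -8.30364935e-04 -4.73690455e-05] [0.13485093 0.9908659  0.         0.        ] [ 0.9908659  -0.13485093  0.          0.        ]
tall [ 0.426 -0.332] 0.056 105 [ 0.93  0.92 -0.61  1.93  0.94  0.6   1.51]
tall [ 0.426 -0.332] 0.3 105 [ 0.59  0.49 -0.02  1.74  0.01  0.91  2.4 ]
tall [ 0.426 -0.332] 0.056 -75 [ 0.46  0.87  0.2   1.96 -0.46  0.35 -0.29]
tall [ 0.426 -0.332] 0.3 -75 [ 0.06  0.65  0.93  1.76 -0.6   1.04 -0.1 ]
short [ 0.434 -0.177] 0.033 75 [ 0.44  0.88 -0.25  2.16  1.01  0.23  0.59]
short [ 0.434 -0.177] 0.3 75 [ 0.33  0.39 -0.06  1.93  0.03  0.83  1.56]
short [ 0.434 -0.177] 0.033 -105 [ 0.23  0.88  0.1   2.17 -0.68  0.12 -0.87]
short [ 0.434 -0.177] 0.3 -105 [-0.37  0.64  1.16  1.96 -0.69  1.02 -0.72]
cup [0.533 0.306] 0.2 90 [-0.42  0.72 -0.31  1.63  0.28  0.84  0.72]
cup [0.533 0.306] 0.3 90 [-0.42  0.61 -0.32  1.5   0.21  1.06  0.78]
cup [0.533 0.306] 0.2 105 [-0.38  0.73 -0.39  1.62  0.34  0.85  0.93]
cup [0.533 0.306] 0.3 105 [-0.38  0.62 -0.39  1.5   0.26  1.07  1.  ]
cup [0.533 0.306] 0.2 75 [-0.46  0.72 -0.25  1.63  0.22  0.82  0
[... 502 characters left out ...]
 0.074] 0.06 -109 [-0.52  1.04  0.65  1.68 -0.88  0.75 -1.32]
trA [0.63  0.074] 0.3 -109 [-0.68  0.86  1.09  1.48 -0.78  1.28 -1.4 ]
trB [0.515 0.028] 0.037 158 [ 0.34  1.03 -0.86  2.    1.22  0.76  1.45]
trB [0.515 0.028] 0.3 158 [ 0.26  0.51 -0.64  1.79  0.37  0.97  2.23]
trB [0.515 0.028] 0.037 -22 [-0.15  0.88  0.02  2.03 -0.05  0.23 -0.48]
trB [0.515 0.028] 0.3 -22 [-0.28  0.46  0.21  1.81 -0.12  0.88 -0.39]
trB [0.515 0.028] 0.037 140 [ 0.33  1.02 -0.84  2.    1.21  0.74  1.15]
trB [0.515 0.028] 0.3 140 [ 0.2   0.49 -0.53  1.79  0.3   0.94  1.98]
trB [0.515 0.028] 0.037 -40 [-0.18  0.88  0.06  2.03 -0.19  0.23 -0.66]
trB [0.515 0.028] 0.3 -40 [-0.34  0.47  0.3   1.82 -0.18  0.88 -0.65]
```

```bash
python3 - <<'E'
from h import *
o=r.get_obs()
r.move_l(o["ee_pos"]+[0,0,.08],.2)
P=(.426,-.332)
r.goto(np.array([.434,-.05,.32]),q(90)); st("mid")
r.goto(np.array([*P,.27]),q(105)); st("above"); print(r.get_obs()["qpos"].round(2))
r.move_l(np.array([*P,.10]),.2)
r.move_l(np.array([*P,.056]),.08,contact_N=8); st("down")
clamp(); st("grip")
r.move_l(np.array([*P,.066]),.04)
r.move_l(np.array([*P,.30]),.2); st("up")
c=camera("side"); cv2.imwrite("pics/s1.png",cv2.resize(c["img"][100:400,130:530,::-1],(800,600)))
E
```

```text
mid 3.15 [ 0.4343 -0.0492  0.32  ] F [-0.2 -0.  -0.1] w 0.0855 0.0
above 4.2583 [ 0.427  -0.3303  0.2701] F [-0.7 -0.3  0.3] w 0.0851 0.0
[ 0.57  0.52  0.    1.78 -0.01  0.84  2.41]
down 5.9583 [ 0.4261 -0.3321  0.0561] F [-0.3  0.6 -0.3] w 0.0853 0.0
grip 6.525 [ 0.4262 -0.3321  0.0564] F [1.5 1.1 4.7] w 0.0278 58.7
up 8.2417 [ 0.4253 -0.3315  0.299 ] F [-0.5 -0.7 -1.1] w 0.0279 58.9
```

View pics/s1.png

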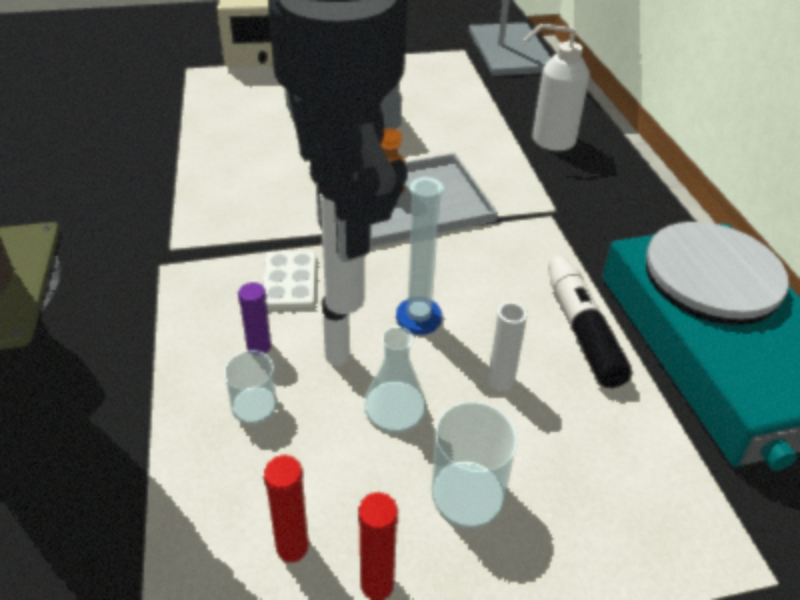

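The tall tube hangs upright in the grip at about (343,250), and the rest of the scene is undisturbed. Next is the cup.

```bash
cat >> h.py <<'E'
def mix(off,a):
    r.move_l(np.array([*CUP,.23+off]),.3,orientation=q(a)); r.dwell(.3); st("over")
    r.move_l(np.array([*CUP,.172+off]),.1); st("rim")
    hit=r.move_l(np.array([*CUP,.156+off]),.04,contact_N=2.5); st(f"in {hit}")
E
python3 - <<'E'
from h import *
mix(.056,90)
E
```

```text
over 10.9 [0.5331 0.3062 0.2861] F [-0.5 -0.6 -0.7] w 0.0276 58.9
rim 11.6333 [0.5335 0.3067 0.2285] F [-0.1 -0.6 -1.3] w 0.0277 58.9
in False 12.1833 [0.533  0.3064 0.2118] F [-0.6 -0.3 -1. ] w 0.0277 58.9
```

Inside the cup with no wall contact; press.

```bash
cat >> h.py <<'E'
def press(off):
    hit=r.move_l(np.array([*CUP,.136+off]),.03,contact_N=19); st(f"press {hit}")
    for i in range(4): r.dwell(.4); st("hold")
E
python3 - <<'E'
from h import *
press(.056)
E
```

```text
press True 12.675 [0.5337 0.3068 0.2007] F [-0.8 -1.2  9.4] w 0.0277 60.3
hold 13.075 [0.5337 0.3068 0.2007] F [-1.9 -0.6  8.8] w 0.0272 60.3
hold 13.475 [0.5337 0.3068 0.2007] F [-2.1 -1.5  8.8] w 0.0277 60.3
hold 13.875 [0.5337 0.3068 0.2007] F [-1.7 -2.4  9.1] w 0.0278 60.3
hold 14.275 [0.5337 0.3067 0.2007] F [-1.7 -0.8  9.4] w 0.0275 60.3
```

Net force is about 10.3 N at 7.3 mm, so the cup is not quite at its stop. I press a little further.

```bash
python3 - <<'E'
from h import *
for z in (.1995,.1985,.1975):
    p=np.array([*r.get_obs()["ee_pos"][:2],z]); hit=r.move_l(p,.01,contact_N=12); r.dwell(.2); st(f"z {z} {hit}")
    if r.get_obs()["ft_force"][2]>17: break
r.dwell(1.2); st("hold")
E
```

```text
z 0.1995 False 14.725 [0.5338 0.3068 0.2006] F [-2.1 -0.8 10.1] w 0.0276 60.3
z 0.1985 False 15.175 [0.5339 0.3068 0.2003] F [-3.5 -1.7 14.2] w 0.0277 60.9
z 0.1975 False 15.625 [0.5341 0.3068 0.2003] F [-4.7 -2.9 19.1] w 0.0274 61.5
hold 16.825 [0.5341 0.3068 0.2002] F [-5.3 -3.1 18.9] w 0.0277 61.5
```

Fully depressed: the force rose to 19 N with no further travel, and I held it over 1 s. Now place it in the tray.

```bash
cat >> h.py <<'E'
def place(off,p,a):
    e=r.get_obs()["ee_pos"]
    r.move_l(np.array([*CUP,.156+off]),.05); r.move_l(np.array([*CUP,.22+off]),.15)
    r.move_l(np.array([*p,.12+off]),.25,orientation=q(a)); st("over tray")
    r.move_l(np.array([*p,.014+off]),.12); r.dwell(.2)
    hit=r.move_l(np.array([*p,.001+off]),.015,contact_N=3); st(f"set {hit}")
    let_go(); r.dwell(.2); st("released")
    r.move_l(np.array([*p,.16+off]),.15)
E
python3 - <<'E'
from h import *
place(.056,tray(.065,-.01),71)
r.goto(np.array([.4345,-.177,.28]),q(75)); st("above short")
c=camera("side"); cv2.imwrite("pics/s2.png",cv2.resize(c["img"][100:400,130:530,::-1],(800,600)))
E
```

```text
over tray 19.075 [0.6295 0.0765 0.1763] F [ 0.2  0.9 -0.7] w 0.0279 59.3
set True 20.95 [0.6296 0.0742 0.0604] F [ 0.1 -1.4  4.9] w 0.0277 59.9
released 21.75 [0.6289 0.0741 0.0597] F [-0.1  0.7  0.4] w 0.0854 0.0
above short 24.175 [ 0.4358 -0.1759  0.2798] F [ 0.9 -0.  -0.7] w 0.085 0.0
```

View pics/s2.png

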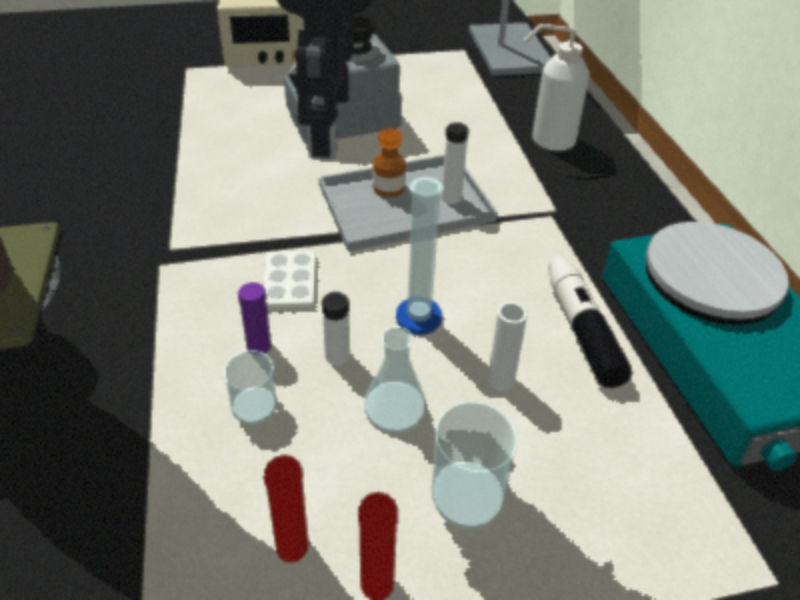

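The tall tube stands upright in the tray at (455,165), and everything else is in place, with the short tube at (336,330). I repeat the sequence for the short tube.

```bash
python3 - <<'E'
from h import *
P=(.4345,-.177)
r.move_l(np.array([*P,.09]),.2)
r.move_l(np.array([*P,.033]),.08,contact_N=8); st("down")
clamp(); st("grip")
r.move_l(np.array([*P,.043]),.04)
r.move_l(np.array([*P,.27]),.2); st("up")
mix(.033,80)
E
```

```text
down 26.1917 [ 0.4347 -0.1771  0.0333] F [ 1.1 -1.1  0.3] w 0.0855 0.0
grip 26.7583 [ 0.4346 -0.1771  0.0334] F [0.6 0.  5.1] w 0.0269 58.8
up 28.4417 [ 0.4338 -0.1767  0.2692] F [ 0.9  0.  -1.1] w 0.0269 58.9
over 30.5333 [0.5331 0.306  0.2632] F [-0.7 -0.  -1.7] w 0.0266 58.9
rim 31.2667 [0.5334 0.3067 0.2054] F [ 0.2  0.4 -0.2] w 0.0266 58.9
in False 31.8167 [0.5329 0.3065 0.1888] F [-0.4 -0.2 -0.5] w 0.0267 58.9
```

```bash
python3 - <<'E'
from h import *
r.move_l(np.array([*CUP,.1435+.033]),.03); r.dwell(.2); st("press")
for k in (.1425,.1415,.1405,.1395,.1385):
    r.move_l(np.array([*CUP,k+.033]),.01,contact_N=12); r.dwell(.2); st(f"z {k+.033:.4f}")
    if r.get_obs()["ft_force"][2]>17: break
for i in range(3): r.dwell(.45); st("hold")
E
```

```text
press 32.5833 [0.5337 0.3068 0.1778] F [-1.3  0.1  8.8] w 0.0268 60.0
z 0.1755 33.0333 [0.5338 0.3068 0.1774] F [-2.8 -1.2 13.4] w 0.0267 60.3
z 0.1745 33.4833 [0.5338 0.3069 0.1773] F [-2.9 -2.5 18.5] w 0.0267 60.9
hold 33.9333 [0.5338 0.3068 0.1773] F [-3.1 -2.7 19. ] w 0.0269 60.9
hold 34.3833 [0.5338 0.3068 0.1773] F [-4.7 -1.1 19.2] w 0.0265 60.9
hold 34.8333 [0.5338 0.3068 0.1773] F [-5.  -2.5 18.7] w 0.0266 60.9
```

```bash
python3 - <<'E'
from h import *
place(.033,tray(-.055,-.04),140)
r.goto(np.array([.434,-.1,.34]),q(90)); st("away")
c=camera("side"); cv2.imwrite("pics/s3.png",cv2.resize(c["img"][100:400,130:530,::-1],(800,600)))
E
```

```text
over tray 37.1833 [0.5151 0.0296 0.153 ] F [-0.2  0.9 -0.5] w 0.0265 58.9
set True 39.0583 [0.5149 0.0282 0.0374] F [0.  0.2 5.9] w 0.0267 59.7
released 39.8667 [0.5145 0.0281 0.037 ] F [ 0.5  0.4 -0.2] w 0.0854 0.0
away 41.9083 [ 0.4342 -0.0989  0.3391] F [ 0.7  0.3 -0.5] w 0.0852 0.0
```

View pics/s3.png

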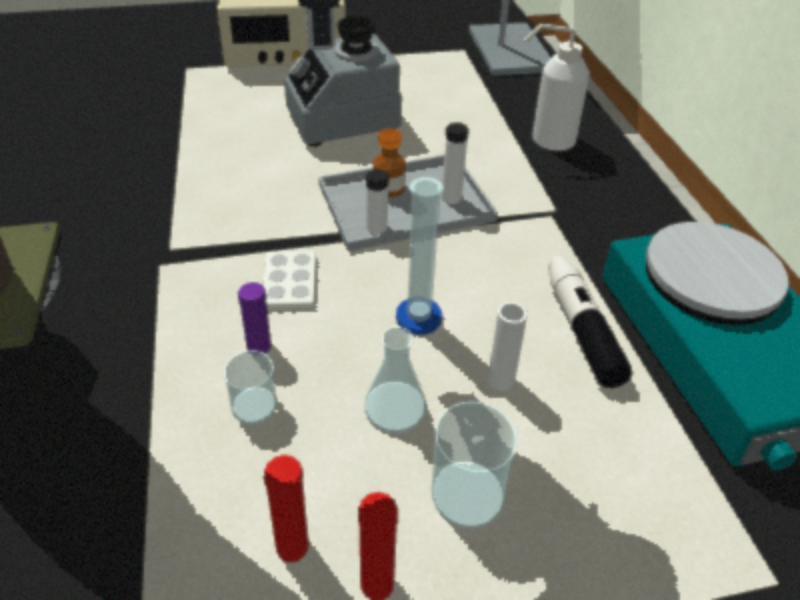

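Both tubes stand upright in the tray, at (377,205) and (455,165), and everything else is unmoved. Handing in.

```bash
python3 -c "
from plant import ticket
print(ticket.finish_job())"
```

```text
the job is handed in; nothing more can be done
None
```

I mixed both capped tubes, tall then short, each held at the cup's hard stop for over a second and stood upright in the tray; nothing else looked moved in the last picture, and I handed the job in after about 42 s.

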